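Pack the sample kit and leave the look-alikes

ROBOT

A 6-joint arm with a two-finger parallel gripper is mounted at the origin on a cart in front of the work surface, level with it; the furniture and walls round the work are solid. World frame = base frame: x ahead of the robot, y to its left, z up, the work surface at z = 0. Lengths are in m, angles in rad, forces in N, time in s.
With the tool pointing down it reaches from about 0.3 to 0.775 m from the base axis. Payload 14.6 kg.
Tool frame: the origin (TCP) lies between the finger pads; the fingertips stand ctrl.tip_extent ahead of it and the grasp point (between the pads) lies 3 mm ahead of it (ctrl.tip_extent is the distance from the TCP to the fingertips, in m); z points along the fingers, y is the line along which they close (so a half turn about z gives the same grasp; the last joint's range is limited). The gripper opens to 94 mm and grips with 3 to 60 N. Pads are 16 mm wide; open, the fingers measure 119 mm over their backs; the gripper's body (75 mm by 177 mm) begins 78 mm behind the grasp point.
Start: joints at [1.119, 0.3, 1.521, -0, 1.321, -0.067], TCP at [0.206, 0.51, 0.227] pointing down, gripper open.
Joint ranges: [-3.03, 3.03], [-0.79, 2.21], [0.23, 2.52], [-1.04, 4.18], [0, 3.07], [-2.55, 2.55]. Speed limits (rad/s): [2.22, 2.22, 2.57, 3.14, 3.14, 3.14].

INTERFACE

Orientations are given as [roll, pitch, yaw] about the fixed x, y, z axes, in that order (R = Rz(yaw) Ry(pitch) Rx(roll)).
In Python, from station import ctrl, eyes gives the robot as it stands. The module is installed in compiled form; this text tells all that it offers.
- The arm moves only by the tool tcp_steps, called after ">>>" by a JSON object that holds its "name" and its "arguments", one argument or row to a line. Schema: {"type":"object","properties":{"motion":{"type":"array","items":{"type":"object","properties":{"trans":{"type":"array","items":{"type":"number"},"minItems":3,"maxItems":3},"r":{"type":"array","items":{"type":"number"},"minItems":3,"maxItems":3}},"additionalProperties":false},"minItems":1,"maxItems":10},"jaw":{"type":"number"},"force":{"type":"number"},"only":{"type":"string"},"quiet":{"type":"boolean"},"lines":{"type":"string"}},"required":["motion"],"additionalProperties":false}. motion is a list of rows, 1 to 10 of them, each an object with the fields trans (a list: dx, dy, dz in m), r (a list: a rotation vector rx, ry, rz in rad); a field left out counts as zero; each row shifts and turns the commanded pose from where the row before left it, along the tool's axes as they then stand; what a row does not reach is not made up. A row lasts 1/10 s, in which the tool goes at most 0.05 m and 0.15 rad, less where a joint would pass 70% of its speed; a pose out of reach is approached as far as the arm can. jaw is the finger opening in m, set as the call begins (left out keeps the last). The fingers move at their own pace and stop on an object; force is the grip in N (left out, the last holds). Time passes only in rows, so rows that do not move let the fingers close. The tool returns the time, the measured TCP pose, the force, the opening and the grip force at its end. only (a regular expression) keeps the lines of the reply that match it, lines (a string "A,B") keeps lines A to B, and quiet returns only ok. Input that does not fit is refused with a message, and nothing moves.
- ctrl.get_obs(): the state, without advancing time (a new reading comes with each control period).
- eyes.camera(name): name is "side" or "top" or "wrist"; returns a dict with "pixels" (420x560x3 uint8, blue, green, red), "fx", "fy", "cx", "cy" (pixels), "k1" (the pictures are not rectified: a ray, as slopes to the right and down, at radius r is drawn at 1 + k1 r^2 times it, then the intrinsics apply), "extrinsics" (4x4, takes a point from camera to world coordinates). Camera axes: x right, y up, looking along -z (the intrinsics and any distortion apply to the point x, -y, -z); pixel columns grow to the right and rows downward; lengths in m; the calibration is good to about 2 mm. A picture is of the moment at which its call begins. There is no depth.
- ctrl.hand_in(): hands the job in; it is judged then, once.
The state is a dict: "time_s": time; "qpos": joint angles; "joint_vel": joint speeds; "tau": joint torques, N m; "ee_pos": TCP position; "eef_rot": TCP orientation; "force": force on the tool from outside, world axes, zero at the start; "moment": the same for the moment, N m; "grip_width": finger opening in m; "grip_force": force on a finger pad.
Only numpy, scipy, OpenCV 4.12 (cv2) and the standard library are available. Lean on these libraries where they do the work, as an engineer would, in place of code of your own. Each camera call takes 0.05 s, during which the arm holds its last target. There are 200 camera calls.

TASK

Pack the kit into the white four-cell caddy: the porcelain crucible goes in the widest cell at one end, the bigger of the two rubber stoppers in the medium cell next to it, and one sample vial in each of the two narrow cells at the other end. Set each thing down on the floor of its cell standing upright, as it stands now, without dropping it, and leave the smaller stopper and the squat weighing bottle where they stand.

Things in the scene. Friction and masses are not known exactly. Their poses are not given: they have to be found in the camera images.
- caddy: white caddy, fixed, 72 (x) by 220 (y) mm plus 5 mm end lips, at any yaw; origin: centre of underside, z up. Inner floor at z = 4 mm; walls 4 mm thick, tops at z = 16 mm. Four open cells in a row along its y, all 64 mm long in x, centred on x = 0: widest 64 mm in y, centre y = +74 mm; medium 52 mm, centre y = +12 mm; two narrow 42 mm, centres y = -39 and -85 mm
- crucible: white porcelain crucible, an open conical cup, 42 mm across the rim at the top, 28 mm at the foot, 34 mm high, rigid, about 30 g; stands upright; origin at the centre of its underside, z up. Goes in the widest cell
- big_stopper: bigger rubber stopper, dark red, slightly tapered, 32 mm across at the foot and 26 mm at the top, 28 mm high, about 30 g; origin at the centre of its underside, z up. Goes in the medium cell
- vial_a: sample vial, clear glass with pink contents and a white screw cap, round, 25 mm across, 59 mm high, straight-sided glass up to 40 mm (grip it there), closed and rigid; origin at the centre of its underside, z up. Goes in either narrow cell
- vial_b: sample vial like the other but with pale yellow contents, round, 25 mm across, 59 mm high, straight-sided glass up to 40 mm (grip it there), closed and rigid; origin at the centre of its underside, z up. Goes in the other narrow cell
- small_stopper: smaller rubber stopper, orange-brown, 25 mm across, 26 mm high; origin at the centre of its underside. Stays where it is
- weighing_bottle: squat clear glass weighing bottle with a knobbed glass lid, 40 mm across, 51 mm high; origin at the centre of its underside. Stays where it is
- hood_glass: fixed clear glassware left of and behind the work, an obstacle. Pieces at (x, y) from its origin, height: round flask (-0.134, 0.076) 186 mm; flask (-0.169, 0.146) 111 mm; low beaker (-0.194, 0.241) 79 mm; tall slim cylinder (0.049, -0.014) 267 mm; others, up to 220 mm, lie beyond x = +0.08. Radii 20 to 33 mm. A black box 156 mm high stands left of y = +0.30
Things that resemble listed ones, but are neither listed nor needed, are in the scene too. Leave any orange look-alike of the vial_a alone.

How it is judged:
By the outcome, as a careful person would: the job done as asked, in the order asked, and still so for the second after the job is handed in, with the robot touching nothing.
It also fails if it takes over 115 s, if anything falls off the work surface, if the arm or the gripper's body presses on something with over 40 N, if the wrist force passes 120 N, or if a joint passes its speed limit or range.

## Working session

There is one attempt and no reset: what is moved stays moved. The work goes in short steps, Python scripts to look and compute and a tool call to move; the robot and the scene stay as the last step left them, time stands still between calls to the robot, and variables do not carry over. Pictures are saved under pics/ and viewed, at most 14 in all, crops included, and the job is handed in when it is done.

```bash
mkdir -p pics; python3 - <<'E'
from station import ctrl, eyes
import cv2
for n in ("side","top","wrist"):
    c=eyes.camera(n); cv2.imwrite(f"pics/{n}0.png",c["pixels"])
    print(n,c["fx"],c["fy"],c["cx"],c["cy"],c["k1"]); print(c["extrinsics"].round(3) if hasattr(c["extrinsics"],"round") else c["extrinsics"])
o=ctrl.get_obs(); print(o["ee_pos"],o["eef_rot"],o["time_s"],o["grip_width"],ctrl.tip_extent)
E
```

```text
side 523.0243324077446 523.0243324077446 288.0070701387798 208.19300176116494 0.03151030134395571
[[ 0.978  0.134 -0.162  0.315]
 [-0.21   0.58  -0.787 -1.003]
 [-0.012  0.803  0.595  0.758]
 [ 0.     0.     0.     1.   ]]
top 541.1745874443425 541.1745874443425 280.5327405954907 203.31792651637727 -0.10208791580446919
[[ 0.307  0.895 -0.324  0.06 ]
 [-0.952  0.292 -0.095 -0.158]
 [ 0.01   0.337  0.941  1.407]
 [ 0.     0.     0.     1.   ]]
wrist 305.4437906692367 305.4437906692367 282.8176700456094 206.40035650157714 -0.0012011289282599122
[[ 0.376 -0.897 -0.233  0.139]
 [ 0.927  0.364  0.096  0.536]
 [-0.001 -0.252  0.968  0.384]
 [ 0.     0.     0.     1.   ]]
[0.20640095 0.50962317 0.22704123] [-3.14077306e+00 -4.24153067e-05  2.75677389e+00] 0.15 0.09381220741387505 0.022
```

View pics/top0.png

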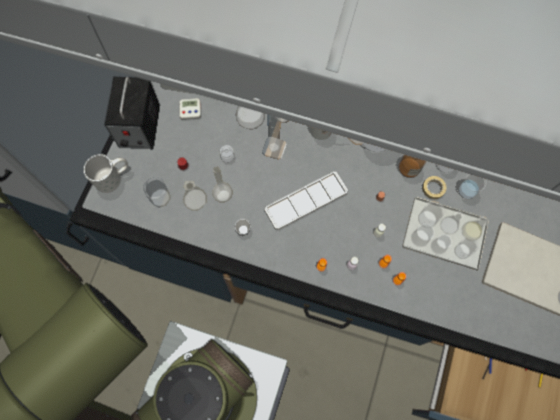

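View pics/side0.png

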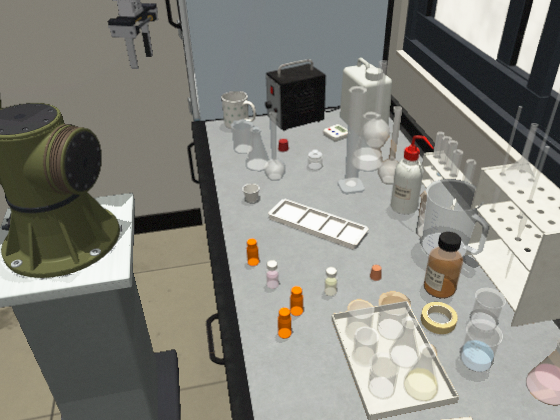

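The top view shows the caddy at (306,200), crucible (243,230), dark red stopper (182,163), small stopper (381,196), white-capped vials (353,262) and (380,229), orange look-alikes (322,265), (386,261) and (400,278), and weighing bottle (227,153). The side view shows the crucible (251,193), red stopper (283,145), pink vial (272,273), yellow vial (331,280) and orange-brown stopper (376,272). I'll confirm these in enlarged crops.

```bash
python3 - <<'E'
import cv2
t=cv2.imread("pics/top0.png")[125:285,150:410]; cv2.imwrite("pics/topc.png",cv2.resize(t,None,fx=3,fy=3,interpolation=cv2.INTER_CUBIC))
s=cv2.imread("pics/side0.png")[130:310,230:400]; cv2.imwrite("pics/sidec.png",cv2.resize(s,None,fx=3.3333,fy=3.3333,interpolation=cv2.INTER_CUBIC))
E
```

```text
(no output)
```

View pics/topc.png

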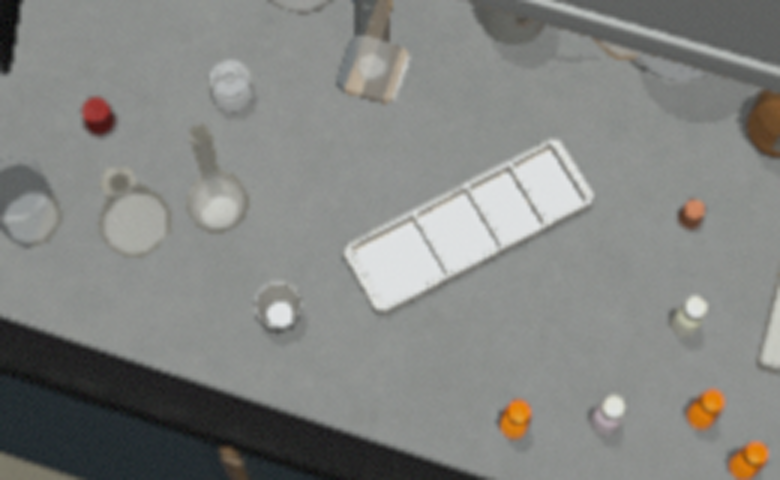

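View pics/sidec.png

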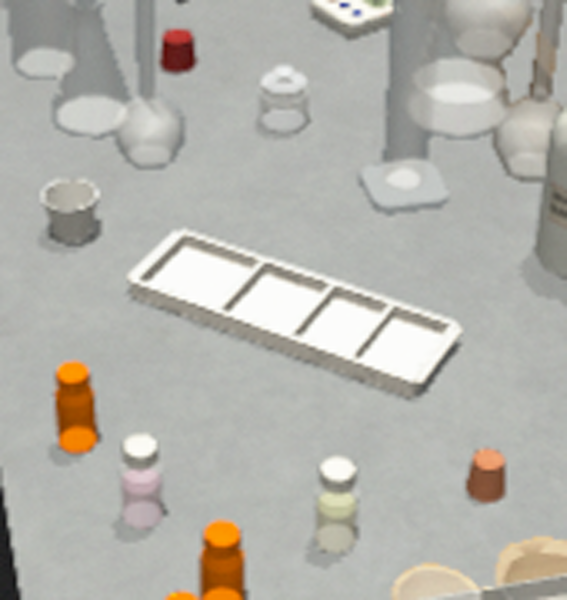

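The crops confirm these identifications:
- The pink vial with the white cap is at top-crop (613,406) / side-crop (141,444). This is vial_a, since the look-alikes are fully orange.
- The yellow vial is at (696,306) / (338,469).
- The dark-red stopper is at (97,109) and is clearly bigger than the orange-brown one at (693,210).
- The crucible is at (278,304).
- The caddy's widest cell is at the left end.

Next I'll locate them from both views.

```bash
cat > h.py <<'E'
import numpy as np, cv2
from scipy.optimize import least_squares
from station import ctrl, eyes
def proj(c,P):
    E=np.array(c["extrinsics"]); p=(np.atleast_2d(P)-E[:3,3])@E[:3,:3]
    x=p[:,0]/-p[:,2]; y=-p[:,1]/-p[:,2]; f=1+c["k1"]*(x*x+y*y)
    return np.c_[c["fx"]*x*f+c["cx"], c["fy"]*y*f+c["cy"]]
def fit(obs,zs=None):
    "obs: list of (cam, (u,v), z) -> x,y ; residuals"
    r=lambda p: np.concatenate([proj(c,[p[0],p[1],z])[0]-uv for c,uv,z in obs])
    s=least_squares(r,[.5,0.2]); return s.x, s.fun.round(1)
def tool():
    from scipy.spatial.transform import Rotation as R
    o=ctrl.get_obs(); return np.array(o["ee_pos"]),R.from_euler("xyz",o["eef_rot"]).as_matrix()
def togo(target,yaw):
    "tool-axes shift to target TCP and turn about tool z so that tool y lies along world yaw"
    p,R_=tool(); y=R_[:,1]; a=np.arctan2(y[1],y[0]); d=(yaw-a+np.pi/2)%np.pi-np.pi/2
    print("tcp",p.round(4),"tool shift",(R_.T@(np.array(target)-p)).round(4),"world",(np.array(target)-p).round(4),"rz",round(-d,3),"q6",round(ctrl.get_obs()["qpos"][5],2))
E
python3 - <<'E'
from h import *
t=eyes.camera("top"); s=eyes.camera("side")
T=lambda u,v:np.array([150+(u+.5)/3-.5,125+(v+.5)/3-.5]); S=lambda u,v:np.array([230+(u+.5)/3.3333-.5,130+(v+.5)/3.3333-.5])
D={"cruc":[(T(278,304),.034,'t'),(S(71,196),.034,'s'),(S(73,231),.002,'s')],
"big":[(T(97,109),.028,'t'),(S(178,38),.028,'s'),(S(178,63),0,'s')],
"va":[(T(613,406),.059,'t'),(S(141,444),.059,'s'),(S(142,515),0,'s')],
"vb":[(T(696,306),.059,'t'),(S(338,469),.059,'s'),(S(335,541),0,'s')],
"small":[(T(693,209),.026,'t'),(S(488,460),.026,'s'),(S(487,490),0,'s')],
"wb":[(T(231,73),.051,'t'),(S(284,122),0,'s')]}
for k,L in D.items():
    x,r=fit([({'t':t,'s':s}[w],uv,z) for uv,z,w in L]); x2,_=fit([({'t':t,'s':s}[w],uv,z) for uv,z,w in L if w=='s'])
    print(k,x.round(4),"side only",x2.round(4),r)
loc=[(.036,.115),(-.036,.115),(.036,-.115),(-.036,-.115)]
ot=[T(345,250),T(382,311),T(555,140),T(593,202)]; os_=[S(182,231),S(130,276),S(460,325),S(415,388)]
ld=[(x,y) for y in (.040,-.016,-.062) for x in (.032,-.032)]
od=[S(264,264),S(228,308),S(332,290),S(299,334),S(390,318),S(358,356)]; odt=[T(416,218),T(446,272),T(470,190),T(498,246),T(514,167),T(543,222)]
for name,cams in (("both","ts"),("side","s"),("top","t")):
    def res(p):
        c,n=np.cos(p[2]),np.sin(p[2]); W=lambda a,z:[p[0]+c*a[0]-n*a[1],p[1]+n*a[0]+c*a[1],z]
        out=[]
        for cam,o,d in ((t,ot,odt),(s,os_,od)):
            if (cam is t and 't' not in cams) or (cam is s and 's' not in cams): continue
            for l,q in zip(loc+ld,o+d): out+=list(proj(cam,W(l,.016))[0]-q)
        return out
    b=min((least_squares(res,[.5,.15,y0],loss='soft_l1') for y0 in (0,.7,-.7)),key=lambda b:b.cost); print(name,b.x.round(4),np.round(res(b.x),1))
E
```

```text
cruc [0.441  0.0558] side only [0.4412 0.0542] [ 0.5 -0.2 -0.2 -0.4 -0.1 -0.3]
big [0.5684 0.2808] side only [0.5684 0.2807] [ 0.   0.  -0.1 -0.6  0.1  0.5]
va [ 0.4364 -0.2484] side only [ 0.4366 -0.2482] [ 0.  -0.3 -0.4 -0.   0.2  0.2]
vb [ 0.5447 -0.2947] side only [ 0.5447 -0.2949] [ 0.2 -0.   0.1 -0.1 -0.1 -0. ]
small [ 0.6471 -0.2733] side only [ 0.6474 -0.2738] [ 0.6 -0.4  0.2 -0.3 -0.6 -0. ]
wb [0.6329 0.1693] side only [0.6337 0.1701] [ 0.  -0.3 -0.2  0.2]
both [ 0.5724 -0.0829  0.8039] [-1.1 -1.1 -1.   0.9  1.8 -0.8  2.2 -0.2  0.2 -1.3  1.4  0.2 -0.  -0.9
  2.  -0.3 -0.2 -0.4  1.6  0.3 -1.4 -1.3 -2.1  0.4  1.3  0.8  0.8 -0.3
 -0.2 -1.  -3.3  0.   0.1 -1.5 -3.4  0.1  0.4 -3.6 -3.   0.2]
side [ 0.5741 -0.0843  0.8006] [-0.4 -1.1 -1.2  0.6  2.3  1.2  1.7  0.1  0.7 -0.7 -2.5  0.2  1.1 -1.2
 -2.5  0.4  1.4 -3.3 -2.1  0.6]
top [ 0.5706 -0.0815  0.8134] [-1.7 -0.3 -1.4  1.6  0.8 -0.7  1.5 -0.2 -0.6 -0.7  0.9  0.7 -0.8 -0.5
  1.4  0.1 -1.1 -0.1  0.9  0.5]
```

```bash
python3 - <<'E'
from h import *
t=eyes.camera("top"); s=eyes.camera("side")
S=lambda u,v:np.array([230+(u+.5)/3.3333-.5,130+(v+.5)/3.3333-.5])
for n,p in dict(round=(149,155),flask=(91,116),beaker=(42,64),cyl=(404,183)).items():
    print(n,fit([(s,S(*p),0.0)])[0].round(3))
# overlay caddy fit
im=cv2.resize(s["pixels"][130:310,230:400],None,fx=3.3333,fy=3.3333,interpolation=cv2.INTER_CUBIC)
im2=cv2.resize(t["pixels"][125:285,150:410],None,fx=3,fy=3,interpolation=cv2.INTER_CUBIC)
p=[.5724,-.0829,.8039]; c,n=np.cos(p[2]),np.sin(p[2])
def W(a,z): return [p[0]+c*a[0]-n*a[1],p[1]+n*a[0]+c*a[1],z]
cells=[(-.032,.032,y-w/2,y+w/2) for y,w in ((.074,.064),(.012,.052),(-.039,.042),(-.085,.042))]
for q in [(-.036,.036,-.115,.115)]+cells:
    for img,cam,off,k in ((im,s,(230,130),3.3333),(im2,t,(150,125),3)):
        P=proj(cam,[W(a,.016) for a in ((q[0],q[2]),(q[1],q[2]),(q[1],q[3]),(q[0],q[3]))]); P=((P-off+.5)*k-.5).round().astype(int)
        cv2.polylines(img,[P],True,(0,0,255),1)
a=im[215:405,110:480]; b=im2[120:330,330:610]
a=cv2.resize(a,(740,380));b=cv2.resize(b,(280,210)); out=np.zeros((600,740,3),np.uint8); out[:380]=a; out[385:595,:280]=b; cv2.imwrite("pics/ov.png",out)
E
```

```text
round [0.517 0.147]
flask [0.481 0.215]
beaker [0.454 0.309]
cyl [0.702 0.063]
```

View pics/ov.png

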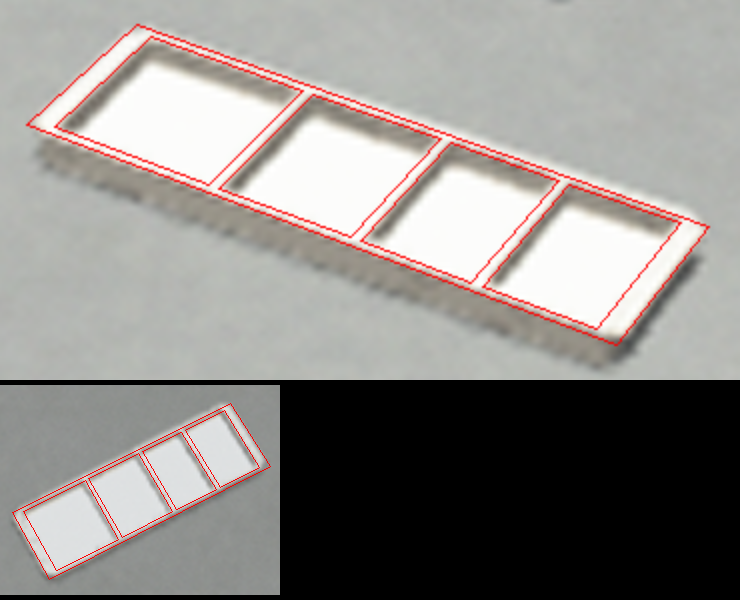

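The overlay matches the caddy within about 1 px, with pose (0.572, -0.083, yaw 0.804). The hood glass origin comes out near (0.650, 0.071). Next I go above the crucible with the closing line at 105°, which keeps the gripper body clear of the round flask.

```bash
python3 - <<'E'
from h import *
togo([.441,.056,.2],np.radians(105))
E
```

```text
tcp [0.2064 0.5097 0.2273] tool shift [-0.3877 -0.3325  0.0274] world [ 0.2346 -0.4537 -0.0273] rz -0.647 q6 -0.07
```

>>> {"name": "tcp_steps", "arguments": {
  "motion": [
    {"trans": [-0.033,-0.028,0]},
    {"trans": [-0.033,-0.028,0]},
    {"trans": [-0.033,-0.028,0]},
    {"trans": [-0.033,-0.028,0]},
    {"trans": [-0.033,-0.028,0]},
    {"trans": [-0.033,-0.028,0]},
    {"trans": [-0.033,-0.028,0]},
    {"trans": [-0.033,-0.028,0]},
    {"trans": [-0.033,-0.028,0]},
    {"trans": [-0.033,-0.028,0]}
  ],
  "jaw": 0.08,
  "force": 15
}}

```text
time_s: 1.35
ee_pos: [0.4077, 0.1247, 0.2277]
eef_rot: [3.141, 0.001, 2.757]
force: [0.6, 1.7, -1.0]
grip_width: 0.0802
grip_force: 0.0
```

>>> {"name": "tcp_steps", "arguments": {
  "motion": [
    {"trans": [-0.033,-0.028,0]},
    {"trans": [-0.025,-0.0245,0.027]},
    {"r": [0,0,-0.13]},
    {"r": [0,0,-0.13]},
    {"r": [0,0,-0.13]},
    {"r": [0,0,-0.13]},
    {"r": [0,0,-0.127]},
    {}
  ]
}}

```text
time_s: 2.15
ee_pos: [0.4413, 0.0559, 0.2005]
eef_rot: [-3.142, 0.0, -2.877]
force: [0.1, -0.2, -0.1]
grip_width: 0.0799
grip_force: 0.0
```

```bash
python3 - <<'E'
from h import *
togo([.441,.056,.2],np.radians(105))
c=eyes.camera("wrist"); cv2.imwrite("pics/w1.png",c["pixels"]); print(proj(c,[.441,.056,.034]))
E
```

```text
tcp [0.4413 0.0559 0.2005] tool shift [0.0003 0.0001 0.0005] world [-0.0003  0.0001 -0.0005] rz 0.002 q6 -1.79
[[283.76016158 196.71035663]]
```

View pics/w1.png

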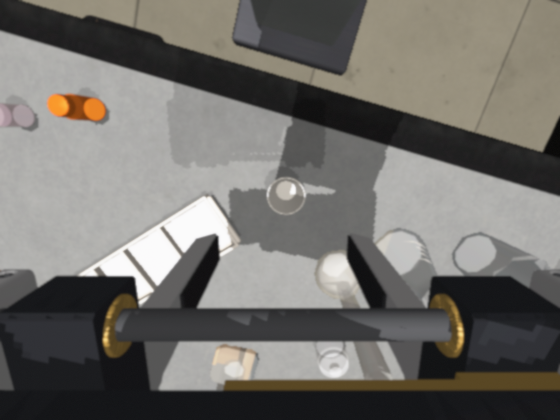

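The crucible rim sits at (286,196), against a predicted (284,197), so it agrees within 2 mm along the closing line. I descend and grip.

>>> {"name": "tcp_steps", "arguments": {
  "motion": [
    {"trans": [0,0,0.04]},
    {"trans": [0,0,0.04]},
    {"trans": [0,0,0.04]},
    {"trans": [0,0,0.025]},
    {"trans": [0,0,0.0125]},
    {"trans": [0,0,0.006]},
    {}
  ]
}}

```text
time_s: 2.9
ee_pos: [0.4415, 0.056, 0.0372]
eef_rot: [-3.142, 0.0, -2.881]
force: [0.6, -0.0, 0.3]
grip_width: 0.0803
grip_force: 0.0
```

>>> {"name": "tcp_steps", "arguments": {
  "motion": [
    {},
    {},
    {},
    {},
    {},
    {},
    {},
    {}
  ],
  "jaw": 0.02,
  "force": 15
}}

```text
time_s: 3.7
ee_pos: [0.4414, 0.056, 0.037]
eef_rot: [3.142, 0.0, -2.879]
force: [-0.5, 0.6, 2.9]
grip_width: 0.0398
grip_force: 15.0
```

>>> {"name": "tcp_steps", "arguments": {
  "motion": [
    {"trans": [0,0,-0.01]},
    {"trans": [0,0,-0.03]},
    {"trans": [0,0,-0.04]},
    {"trans": [0,0,-0.04]},
    {"trans": [0,0,-0.03]},
    {}
  ]
}}

```text
time_s: 4.3
ee_pos: [0.4426, 0.056, 0.1912]
eef_rot: [-3.14, 0.007, -2.879]
force: [0.8, -0.6, -1.3]
grip_width: 0.0396
grip_force: 15.0
```

```bash
python3 - <<'E'
from h import *
print(ctrl.get_obs()["grip_width"])
togo([.5191,-.0316,.187],.804)
E
```

```text
0.03957584270641382
tcp [0.4426 0.056  0.1912] tool shift [-0.0511 -0.1044  0.0047] world [ 0.0765 -0.0876 -0.0042] rz 1.029 q6 -1.79
```

>>> {"name": "tcp_steps", "arguments": {
  "motion": [
    {"trans": [-0.013,-0.026,0.001]},
    {"trans": [-0.013,-0.026,0.001]},
    {"trans": [-0.013,-0.026,0.001]},
    {"trans": [-0.012,-0.026,0.001]},
    {"r": [0,0,0.147]},
    {"r": [0,0,0.147]},
    {"r": [0,0,0.147]},
    {"r": [0,0,0.147]},
    {"r": [0,0,0.147]},
    {"r": [0,0,0.147]}
  ]
}}

```text
time_s: 5.3
ee_pos: [0.517, -0.0313, 0.1822]
eef_rot: [-3.141, -0.001, 2.516]
force: [-0.2, -0.4, -1.3]
grip_width: 0.0397
grip_force: 15.0
```

>>> {"name": "tcp_steps", "arguments": {
  "motion": [
    {"r": [0,0,0.147]},
    {}
  ]
}}

```text
time_s: 5.5
ee_pos: [0.5171, -0.0313, 0.1823]
eef_rot: [-3.141, -0.001, 2.372]
force: [0.6, 0.3, -0.7]
grip_width: 0.0397
grip_force: 15.0
```

```bash
python3 - <<'E'
from h import *
togo([.5191,-.0316,.187],.804)
c=eyes.camera("wrist"); im=c["pixels"].copy()
p=[.5724,-.0829,.8039]; k,n=np.cos(p[2]),np.sin(p[2])
W=lambda a,z:[p[0]+k*a[0]-n*a[1],p[1]+n*a[0]+k*a[1],z]
im=cv2.resize(im,(784,588))
for q in [(-.036,.036,-.115,.115)]+[(-.032,.032,y-w/2,y+w/2) for y,w in ((.074,.064),(.012,.052),(-.039,.042),(-.085,.042))]:
    P=proj(c,[W(a,.016) for a in ((q[0],q[2]),(q[1],q[2]),(q[1],q[3]),(q[0],q[3]))])*1.4
    cv2.polylines(im,[P.round().astype(int)],True,(0,0,255),1)
cv2.imwrite("pics/w2.png",im)
E
```

```text
tcp [ 0.5171 -0.0313  0.1823] tool shift [-0.0017  0.0012 -0.0047] world [ 0.002  -0.0003  0.0047] rz -0.002 q6 -0.93
```

View pics/w2.png

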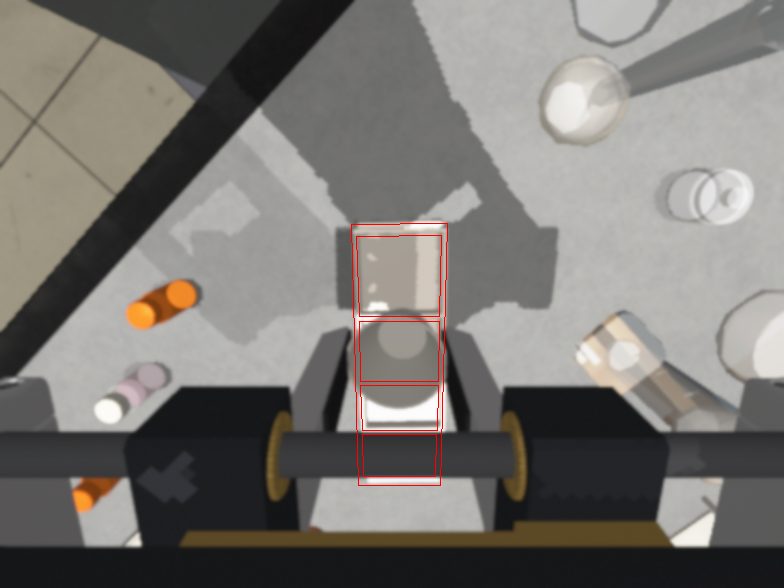

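The caddy overlay fits within 1–2 mm. The crucible is held upright, with its rim at about (400,358) in the 1.4x picture. Next I correct for any in-hand offset.

```bash
python3 - <<'E'
from h import *
c=eyes.camera("wrist"); p,R=tool()
r=fit([(c,np.array([400,357])/1.4,p[2]-.003)])[0]; print("rim",r,"tcp",p, "in tool axes",R.T@(np.append(r,p[2])-p))
q=fit([(c,np.array([402,341])/1.4,p[2]-.003-.03)])[0]; print("floor",q)
togo([.5191-(r[0]-p[0]),-.0316-(r[1]-p[1]),.0415],.804)
E
```

```text
rim [ 0.51571314 -0.02882102] tcp [ 0.51722785 -0.03128922  0.18251478] in tool axes [2.79999371e-03 7.39185791e-04 1.38873444e-06]
floor [ 0.52011206 -0.03137271]
tcp [ 0.5172 -0.0313  0.1825] tool shift [-0.0045  0.0004  0.141 ] world [ 0.0034 -0.0028 -0.141 ] rz 0.005 q6 -0.94
```

>>> {"name": "tcp_steps", "arguments": {
  "motion": [
    {"trans": [-0.0025,0,0.04]},
    {"trans": [0,0,0.04]},
    {"trans": [0,0,0.025]},
    {"trans": [0,0,0.02]},
    {}
  ]
}}

```text
time_s: 6.1
ee_pos: [0.5178, -0.0329, 0.0555]
eef_rot: [-3.139, -0.004, 2.378]
force: [0.3, -1.2, 0.1]
grip_width: 0.0398
grip_force: 15.0
```

```bash
python3 - <<'E'
from h import *
c=eyes.camera("side"); print(proj(c,[.5191,-.0316,.02])); u,v=proj(c,[.5191,-.0316,.04])[0].astype(int)
cv2.imwrite("pics/s3.png",cv2.resize(c["pixels"][v-40:v+40,u-50:u+50],None,fx=7,fy=7,interpolation=cv2.INTER_CUBIC))
E
```

```text
[[289.42018165 209.03256325]]
```

View pics/s3.png

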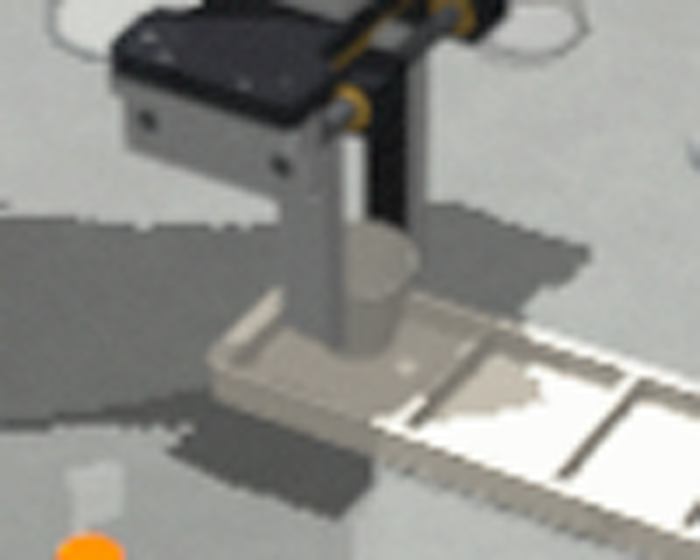

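The side crop shows the crucible close to upright over the widest cell, at crop (365,290). I lower it in small steps while watching the force.

>>> {"name": "tcp_steps", "arguments": {
  "motion": [
    {"trans": [0,0,0.006]},
    {"trans": [0,0,0.004]},
    {"trans": [0,0,0.001]},
    {"trans": [0,0,0.001]},
    {}
  ]
}}

```text
time_s: 6.65
ee_pos: [0.5194, -0.033, 0.0461]
eef_rot: [3.141, 0.0, 2.375]
force: [0.1, -0.3, -0.5]
grip_width: 0.0395
grip_force: 15.0
```

>>> {"name": "tcp_steps", "arguments": {
  "motion": [
    {"trans": [0,0,0.001]},
    {"trans": [0,0,0.0005]},
    {}
  ]
}}

```text
time_s: 6.95
ee_pos: [0.5192, -0.033, 0.0444]
eef_rot: [-3.142, -0.0, 2.375]
force: [-0.5, -0.5, -0.9]
grip_width: 0.0395
grip_force: 15.0
```

>>> {"name": "tcp_steps", "arguments": {
  "motion": [
    {"trans": [0,0,0.001]},
    {"trans": [0,0,0.001]},
    {}
  ]
}}

```text
time_s: 7.25
ee_pos: [0.5192, -0.033, 0.0423]
eef_rot: [-3.141, -0.0, 2.375]
force: [0.0, -0.1, -0.8]
grip_width: 0.0395
grip_force: 15.0
```

>>> {"name": "tcp_steps", "arguments": {
  "motion": [
    {"trans": [0,0,0.001]},
    {}
  ]
}}

```text
time_s: 7.45
ee_pos: [0.5192, -0.033, 0.0413]
eef_rot: [-3.141, -0.0, 2.375]
force: [-0.5, -0.1, 0.5]
grip_width: 0.0397
grip_force: 15.0
```

>>> {"name": "tcp_steps", "arguments": {
  "motion": [
    {"trans": [0,0,0.0005]},
    {}
  ]
}}

```text
time_s: 7.65
ee_pos: [0.5194, -0.0331, 0.0411]
eef_rot: [3.141, 0.0, 2.375]
force: [-0.1, -0.5, 1.0]
grip_width: 0.0395
grip_force: 15.0
```

>>> {"name": "tcp_steps", "arguments": {
  "motion": [
    {"trans": [0,0,0.0005]},
    {}
  ]
}}

```text
time_s: 7.85
ee_pos: [0.5196, -0.0331, 0.0409]
eef_rot: [3.141, 0.001, 2.375]
force: [-2.4, 0.1, 5.7]
grip_width: 0.0398
grip_force: 15.0
```

It touched down at 5.7 N. I release and go up.

>>> {"name": "tcp_steps", "arguments": {
  "motion": [
    {},
    {},
    {},
    {}
  ],
  "jaw": 0.058
}}

```text
time_s: 8.25
ee_pos: [0.5192, -0.033, 0.0403]
eef_rot: [-3.141, -0.0, 2.375]
force: [-0.2, 0.0, 0.0]
grip_width: 0.058
grip_force: 0.0
```

>>> {"name": "tcp_steps", "arguments": {
  "motion": [
    {"trans": [0,0,-0.02]},
    {"trans": [0,0,-0.035]},
    {"trans": [0,0,-0.04]},
    {"trans": [0,0,-0.045]},
    {"trans": [0,0,-0.045]},
    {"trans": [0,0,-0.015]},
    {}
  ]
}}

```text
time_s: 8.95
ee_pos: [0.52, -0.0331, 0.2427]
eef_rot: [3.139, 0.003, 2.375]
force: [0.1, 0.4, -1.2]
grip_width: 0.0582
grip_force: 0.0
```

```bash
python3 - <<'E'
from h import *
togo([.5684,.2808,.24],np.radians(126))
c=eyes.camera("side"); u,v=proj(c,[.5191,-.0316,.02])[0].astype(int); print(u,v)
cv2.imwrite("pics/s4.png",cv2.resize(c["pixels"][v-40:v+40,u-50:u+50],None,fx=6,fy=6,interpolation=cv2.INTER_CUBIC))
E
```

```text
tcp [ 0.52   -0.0331  0.2427] tool shift [0.1829 0.2596 0.0027] world [ 0.0484  0.3139 -0.0027] rz -1.395 q6 -0.94
289 209
```

View pics/s4.png

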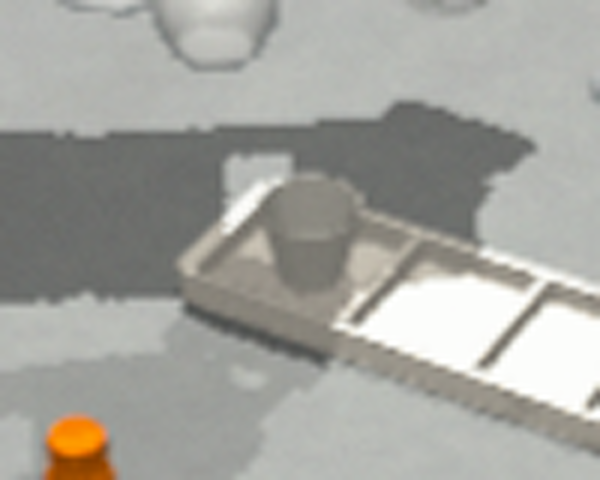

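The crucible stands upright in the widest cell, at crop (312,235). Next is the big stopper.

>>> {"name": "tcp_steps", "arguments": {
  "motion": [
    {"trans": [0.018,0.026,0]},
    {"trans": [0.018,0.026,0]},
    {"trans": [0.018,0.026,0]},
    {"trans": [0.018,0.026,0]},
    {"trans": [0.018,0.026,0]},
    {"trans": [0.018,0.026,0]},
    {"trans": [0.018,0.026,0]},
    {"trans": [0.018,0.026,0]},
    {"trans": [0.018,0.026,0]},
    {"trans": [0.021,0.026,0]}
  ],
  "jaw": 0.06
}}

```text
time_s: 10.0
ee_pos: [0.5676, 0.2822, 0.2378]
eef_rot: [-3.138, -0.001, 2.374]
force: [0.5, -0.5, 0.6]
grip_width: 0.0599
grip_force: 0.0
```

>>> {"name": "tcp_steps", "arguments": {
  "motion": [
    {"r": [0,0,-0.14]},
    {"r": [0,0,-0.14]},
    {"r": [0,0,-0.14]},
    {"r": [0,0,-0.14]},
    {"r": [0,0,-0.14]},
    {"r": [0,0,-0.14]},
    {"r": [0,0,-0.14]},
    {"r": [0,0,-0.14]},
    {"r": [0,0,-0.14]},
    {"r": [0,0,-0.135]}
  ]
}}

```text
time_s: 11.0
ee_pos: [0.5674, 0.281, 0.2378]
eef_rot: [3.141, -0.004, -2.508]
force: [-0.3, 0.6, 0.4]
grip_width: 0.0602
grip_force: 0.0
```

>>> {"name": "tcp_steps", "arguments": {
  "motion": [
    {}
  ]
}}

```text
time_s: 11.1
ee_pos: [0.5675, 0.281, 0.2381]
eef_rot: [3.141, -0.003, -2.511]
force: [0.7, 0.2, -0.4]
grip_width: 0.0602
grip_force: 0.0
```

```bash
python3 - <<'E'
from h import *
togo([.5684,.2808,.036],np.radians(126))
c=eyes.camera("wrist"); cv2.imwrite("pics/w5.png",c["pixels"]); print(proj(c,[.5684,.2808,.028]))
E
```

```text
tcp [0.5675 0.281  0.2381] tool shift [-0.0012 -0.0009  0.2021] world [ 9.000e-04 -2.000e-04 -2.021e-01] rz 0.002 q6 -1.8
[[282.64344969 190.24172666]]
```

View pics/w5.png

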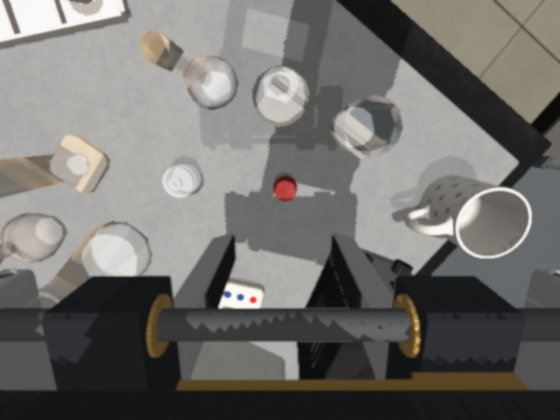

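```bash
python3 - <<'E'
from h import *
s=eyes.camera("side")
for p,z in (((294,126),0),((327,119),0),((270,112),0),((297,82),.156),((267,72),.156),((325,73),.156)):
    w=fit([(s,np.array(p),z)])[0]; a=np.radians(126); d=w-[.5684,.2808]; print(p,w.round(3),"along closing",(d@[np.cos(a),np.sin(a)]).round(3),"along tool x",(d@[np.cos(a+np.pi/2),np.sin(a+np.pi/2)]).round(3))
E
```

```text
(294, 126) [0.63  0.411] along closing 0.069 along tool x -0.126
(327, 119) [0.741 0.433] along closing 0.021 along tool x -0.229
(270, 112) [0.575 0.523] along closing 0.192 along tool x -0.148
(297, 82) [0.632 0.379] along closing 0.042 along tool x -0.109
(267, 72) [0.562 0.472] along closing 0.159 along tool x -0.107
(325, 73) [0.727 0.423] along closing 0.022 along tool x -0.212
```

The stopper is at (285,188), about 2 px from the prediction, and the black box corner is 0.11 m away on the tool's -x side, so it is clear. I descend and grip.

>>> {"name": "tcp_steps", "arguments": {
  "motion": [
    {"trans": [0,-0.001,0.045]},
    {"trans": [0,0,0.045]},
    {"trans": [0,0,0.045]},
    {"trans": [0,0,0.035]},
    {"trans": [0,0,0.018]},
    {"trans": [0,0,0.010]},
    {"trans": [0,0,0.004]},
    {}
  ]
}}

```text
time_s: 12.0
ee_pos: [0.5686, 0.2805, 0.0387]
eef_rot: [-3.142, 0.0, -2.514]
force: [-1.1, 0.2, 0.1]
grip_width: 0.0598
grip_force: 0.0
```

>>> {"name": "tcp_steps", "arguments": {
  "motion": [
    {},
    {},
    {},
    {},
    {},
    {}
  ],
  "jaw": 0.015,
  "force": 15
}}

```text
time_s: 12.6
ee_pos: [0.5686, 0.2805, 0.0387]
eef_rot: [3.142, 0.0, -2.513]
force: [-0.1, 0.7, 2.2]
grip_width: 0.0264
grip_force: 15.1
```

The hold is a bit high, so I regrip 2.5 mm lower.

>>> {"name": "tcp_steps", "arguments": {
  "motion": [
    {},
    {},
    {"trans": [0,0,0.0025]},
    {}
  ],
  "jaw": 0.045
}}

```text
time_s: 13.0
ee_pos: [0.5683, 0.2802, 0.0354]
eef_rot: [3.141, -0.001, -2.513]
force: [-0.3, 0.1, 0.2]
grip_width: 0.0445
grip_force: 0.0
```

>>> {"name": "tcp_steps", "arguments": {
  "motion": [
    {},
    {},
    {},
    {},
    {},
    {}
  ],
  "jaw": 0.015,
  "force": 20
}}

```text
time_s: 13.6
ee_pos: [0.5685, 0.2804, 0.036]
eef_rot: [-3.142, 0.0, -2.513]
force: [0.2, -1.0, 0.3]
grip_width: 0.0275
grip_force: 19.9
```

>>> {"name": "tcp_steps", "arguments": {
  "motion": [
    {"trans": [0,0,-0.003]},
    {"trans": [0,0,-0.005]},
    {"trans": [0,0,-0.01]},
    {}
  ]
}}

```text
time_s: 14.0
ee_pos: [0.5693, 0.2807, 0.0559]
eef_rot: [-3.141, 0.003, -2.513]
force: [-0.4, 0.2, -0.4]
grip_width: 0.0271
grip_force: 19.9
```

>>> {"name": "tcp_steps", "arguments": {
  "motion": [
    {"trans": [0,0,-0.03]},
    {"trans": [0,0,-0.045]},
    {"trans": [0,0,-0.045]},
    {"trans": [0,0,-0.04]},
    {"trans": [0,0,-0.025]},
    {}
  ]
}}

```text
time_s: 14.6
ee_pos: [0.5694, 0.2808, 0.2434]
eef_rot: [-3.14, 0.007, -2.513]
force: [0.7, -0.5, -1.1]
grip_width: 0.0275
grip_force: 19.9
```

```bash
python3 - <<'E'
from h import *
togo([.5638,-.0746,.24],.804)
E
```

```text
tcp [0.5694 0.2808 0.2434] tool shift [ 0.2134 -0.2842  0.0024] world [-0.0056 -0.3554 -0.0034] rz 1.395 q6 -1.8
```

>>> {"name": "tcp_steps", "arguments": {
  "motion": [
    {"trans": [0.0215,-0.0285,0]},
    {"trans": [0.0215,-0.0285,0]},
    {"trans": [0.0215,-0.0285,0]},
    {"trans": [0.0215,-0.0285,0]},
    {"trans": [0.0215,-0.0285,0]},
    {"trans": [0.0215,-0.0285,0]},
    {"trans": [0.0215,-0.0285,0]},
    {"trans": [0.0215,-0.0285,0]},
    {"trans": [0.0215,-0.0285,0]},
    {"trans": [0.0215,-0.0285,0]}
  ]
}}

```text
time_s: 15.6
ee_pos: [0.5615, -0.0779, 0.2378]
eef_rot: [3.141, -0.001, -2.513]
force: [0.1, -0.1, -0.2]
grip_width: 0.0271
grip_force: 19.9
```

>>> {"name": "tcp_steps", "arguments": {
  "motion": [
    {"r": [0,0,0.14]},
    {"r": [0,0,0.14]},
    {"r": [0,0,0.14]},
    {"r": [0,0,0.14]},
    {"r": [0,0,0.14]},
    {"r": [0,0,0.14]},
    {"r": [0,0,0.14]},
    {"r": [0,0,0.14]},
    {"r": [0,0,0.14]},
    {"r": [0,0,0.135]}
  ]
}}

```text
time_s: 16.6
ee_pos: [0.5617, -0.0765, 0.2377]
eef_rot: [-3.141, -0.001, 2.369]
force: [0.1, 0.1, -0.8]
grip_width: 0.0268
grip_force: 19.9
```

>>> {"name": "tcp_steps", "arguments": {
  "motion": [
    {"trans": [0,0,0.05]},
    {"trans": [0,0,0.05]},
    {"trans": [0,0,0.02]},
    {}
  ]
}}

```text
time_s: 17.0
ee_pos: [0.5601, -0.0762, 0.115]
eef_rot: [-3.138, -0.006, 2.375]
force: [-0.9, 0.3, 0.1]
grip_width: 0.0271
grip_force: 19.9
```

```bash
python3 - <<'E'
from h import *
togo([.5638,-.0746,.0405],.804)
c=eyes.camera("wrist"); cv2.imwrite("pics/w6.png",cv2.resize(c["pixels"][200:360,190:390],None,fx=3.5,fy=3.5,interpolation=cv2.INTER_CUBIC))
E
```

```text
tcp [ 0.5601 -0.0762  0.115 ] tool shift [-0.002   0.004   0.0745] world [ 0.0037  0.0016 -0.0745] rz -0.0 q6 -1.0
```

View pics/w6.png

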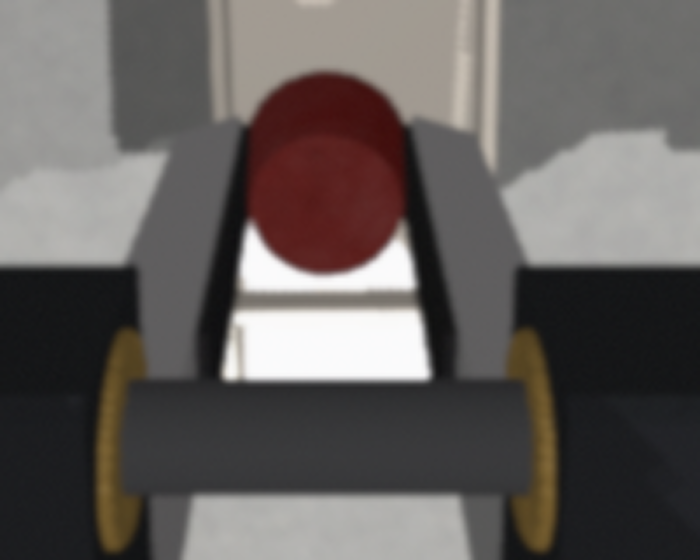

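The stopper is held upright: its top face is at crop (325,204) and its foot at (326,150). I compute the in-hand offset next.

```bash
python3 - <<'E'
from h import *
c=eyes.camera("wrist"); p,R=tool(); f=lambda u,v:np.array([190+u/3.5,200+v/3.5])
for uv,dz in (((325,204),-.008),((326,150),-.036)):
    r=fit([(c,f(*uv),p[2]+dz)])[0]; print((R.T@np.append(r-p[:2],0)).round(4))
    togo([.5638-(r[0]-p[0]),-.0746-(r[1]-p[1]),.0405],.804)
E
```

```text
[-0.0001 -0.0013  0.    ]
tcp [ 0.5622 -0.0766  0.1193] tool shift [0.0003 0.0039 0.0788] world [ 0.0025  0.003  -0.0788] rz 0.0 q6 -1.0
[-0.0015 -0.0012  0.    ]
tcp [ 0.5622 -0.0766  0.1193] tool shift [0.0017 0.0037 0.0788] world [ 0.0014  0.0039 -0.0788] rz 0.0 q6 -1.0
```

>>> {"name": "tcp_steps", "arguments": {
  "motion": [
    {"trans": [0.001,0.003,0.02]},
    {"trans": [0,0,0.025]},
    {"trans": [0,0,0.02]},
    {"trans": [0,0,0.006]},
    {"trans": [0,0,0.002]},
    {},
    {}
  ]
}}

```text
time_s: 17.8
ee_pos: [0.5641, -0.0738, 0.0473]
eef_rot: [3.14, 0.002, 2.375]
force: [0.1, 0.2, -0.7]
grip_width: 0.027
grip_force: 19.9
```

>>> {"name": "tcp_steps", "arguments": {
  "motion": [
    {"trans": [0,0,0.001]},
    {"trans": [0,0,0.001]},
    {"trans": [0,0,0.001]},
    {}
  ]
}}

```text
time_s: 18.2
ee_pos: [0.5633, -0.0737, 0.0428]
eef_rot: [-3.141, -0.0, 2.375]
force: [-0.3, 0.1, -0.3]
grip_width: 0.0276
grip_force: 19.9
```

>>> {"name": "tcp_steps", "arguments": {
  "motion": [
    {"trans": [0,0,0.0007]},
    {}
  ]
}}

```text
time_s: 18.4
ee_pos: [0.5633, -0.0737, 0.0421]
eef_rot: [-3.142, -0.0, 2.375]
force: [-0.0, -0.7, -0.5]
grip_width: 0.0267
grip_force: 19.9
```

>>> {"name": "tcp_steps", "arguments": {
  "motion": [
    {"trans": [0,0,0.0007]},
    {"trans": [0,0,0.0007]},
    {}
  ]
}}

```text
time_s: 18.7
ee_pos: [0.5633, -0.0737, 0.0407]
eef_rot: [-3.141, -0.0, 2.375]
force: [-0.2, -0.5, -0.6]
grip_width: 0.0273
grip_force: 19.9
```

>>> {"name": "tcp_steps", "arguments": {
  "motion": [
    {"trans": [0,0,0.0006]},
    {}
  ]
}}

```text
time_s: 18.9
ee_pos: [0.5634, -0.0737, 0.0402]
eef_rot: [3.142, -0.0, 2.375]
force: [-0.4, -0.3, -0.3]
grip_width: 0.027
grip_force: 19.9
```

>>> {"name": "tcp_steps", "arguments": {
  "motion": [
    {"trans": [0,0,0.0004]},
    {}
  ]
}}

```text
time_s: 19.1
ee_pos: [0.5634, -0.0737, 0.0399]
eef_rot: [3.142, 0.0, 2.375]
force: [-0.1, 0.5, -0.2]
grip_width: 0.0273
grip_force: 19.9
```

>>> {"name": "tcp_steps", "arguments": {
  "motion": [
    {"trans": [0,0,0.0004]},
    {}
  ]
}}

```text
time_s: 19.3
ee_pos: [0.5635, -0.0737, 0.0398]
eef_rot: [3.141, 0.0, 2.375]
force: [-2.0, 0.7, 4.8]
grip_width: 0.0274
grip_force: 20.1
```

>>> {"name": "tcp_steps", "arguments": {
  "motion": [
    {"trans": [0,0,0.0004]},
    {}
  ]
}}

```text
time_s: 19.5
ee_pos: [0.5635, -0.0738, 0.0398]
eef_rot: [3.141, 0.0, 2.375]
force: [-4.2, -0.3, 8.2]
grip_width: 0.027
grip_force: 20.4
```

Contact at 8 N. I release and go to vial_a.

>>> {"name": "tcp_steps", "arguments": {
  "motion": [
    {},
    {},
    {},
    {}
  ],
  "jaw": 0.045
}}

```text
time_s: 19.9
ee_pos: [0.5633, -0.0737, 0.0389]
eef_rot: [-3.141, -0.0, 2.375]
force: [-0.3, 0.5, 0.6]
grip_width: 0.0447
grip_force: 0.0
```

>>> {"name": "tcp_steps", "arguments": {
  "motion": [
    {"trans": [0,0,-0.015]},
    {"trans": [0,0,-0.035]},
    {"trans": [0,0,-0.04]},
    {"trans": [0,0,-0.045]},
    {"trans": [0,0,-0.025]},
    {},
    {}
  ]
}}

```text
time_s: 20.6
ee_pos: [0.5633, -0.0737, 0.1997]
eef_rot: [3.141, 0.001, 2.375]
force: [0.8, 0.9, -0.9]
grip_width: 0.0451
grip_force: 0.0
```

```bash
python3 - <<'E'
from h import *
togo([.4364,-.2484,.2],.804)
E
```

```text
tcp [ 0.5633 -0.0737  0.1997] tool shift [-0.0298 -0.2139 -0.0004] world [-0.1269 -0.1747  0.0003] rz 0.0 q6 -1.0
```

>>> {"name": "tcp_steps", "arguments": {
  "motion": [
    {"trans": [-0.005,-0.036,0]},
    {"trans": [-0.005,-0.036,0]},
    {"trans": [-0.005,-0.036,0]},
    {"trans": [-0.005,-0.036,0]},
    {"trans": [-0.005,-0.035,0]},
    {"trans": [-0.005,-0.035,0]},
    {},
    {}
  ],
  "jaw": 0.05
}}

```text
time_s: 21.4
ee_pos: [0.436, -0.2486, 0.1982]
eef_rot: [-3.141, -0.002, 2.373]
force: [-0.0, -0.4, 1.0]
grip_width: 0.0502
grip_force: 0.0
```

```bash
python3 - <<'E'
from h import *
togo([.4364,-.2484,.038],.804)
c=eyes.camera("wrist"); print(proj(c,[.4364,-.2484,.059]))
a=cv2.resize(c["pixels"][110:290,190:390],None,fx=2.7,fy=2.7,interpolation=cv2.INTER_CUBIC)
s=eyes.camera("side"); b=cv2.resize(s["pixels"][165:255,250:360],None,fx=2.3,fy=2.3,interpolation=cv2.INTER_CUBIC)
o=np.zeros((486,800,3),np.uint8); o[:a.shape[0],:a.shape[1]]=a; o[:b.shape[0],545:545+b.shape[1]]=b; cv2.imwrite("pics/w7.png",o)
E
```

```text
tcp [ 0.436  -0.2486  0.1982] tool shift [-0.0004  0.0005  0.1602] world [ 0.0004  0.0002 -0.1602] rz -0.001 q6 -1.39
[[284.1525283  202.37513471]]
```

View pics/w7.png

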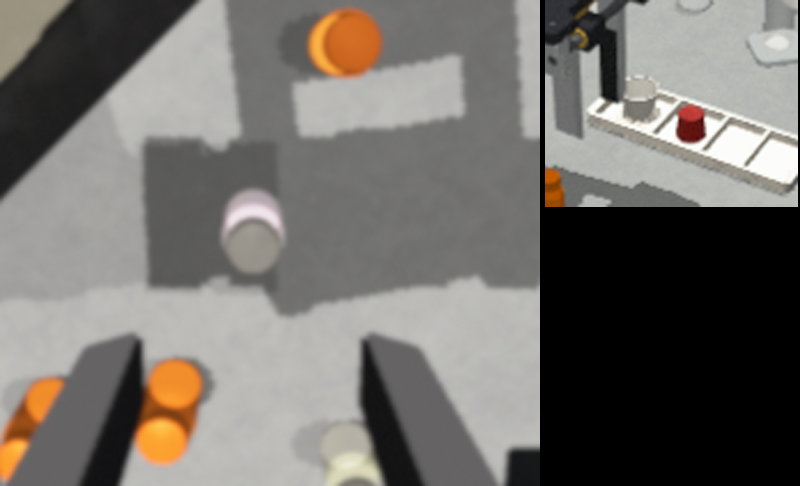

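The crucible and stopper stand in their cells. The pink vial's cap is at wrist pixel (284,200), against a predicted (284,202). I descend and grip.

>>> {"name": "tcp_steps", "arguments": {
  "motion": [
    {"trans": [0,0,0.04]},
    {"trans": [0,0,0.04]},
    {"trans": [0,0,0.04]},
    {"trans": [0,0,0.022]},
    {"trans": [0,0,0.012]},
    {"trans": [0,0,0.006]},
    {},
    {}
  ]
}}

```text
time_s: 22.3
ee_pos: [0.4371, -0.2488, 0.0401]
eef_rot: [3.141, 0.002, 2.375]
force: [0.8, 0.4, -0.4]
grip_width: 0.0505
grip_force: 0.0
```

>>> {"name": "tcp_steps", "arguments": {
  "motion": [
    {},
    {},
    {},
    {},
    {},
    {}
  ],
  "jaw": 0.012,
  "force": 15
}}

```text
time_s: 22.9
ee_pos: [0.4367, -0.2488, 0.0393]
eef_rot: [3.142, 0.001, 2.375]
force: [-0.7, -0.4, 4.8]
grip_width: 0.0246
grip_force: 15.0
```

>>> {"name": "tcp_steps", "arguments": {
  "motion": [
    {"trans": [0,0,-0.005]},
    {"trans": [0,0,-0.02]},
    {"trans": [0,0,-0.03]},
    {"trans": [0,0,-0.03]},
    {"trans": [0,0,-0.015]},
    {},
    {}
  ]
}}

```text
time_s: 23.6
ee_pos: [0.4363, -0.2485, 0.1385]
eef_rot: [-3.142, -0.0, 2.375]
force: [-0.3, 0.1, 0.4]
grip_width: 0.0244
grip_force: 15.0
```

```bash
python3 - <<'E'
from h import *
togo([.5724+.085*.720,-.0829-.085*.694,.12],.804)
E
```

```text
tcp [ 0.4363 -0.2485  0.1385] tool shift [-0.0682  0.2137  0.0184] world [ 0.1973  0.1066 -0.0185] rz -0.0 q6 -1.39
```

>>> {"name": "tcp_steps", "arguments": {
  "motion": [
    {"trans": [-0.0114,0.0356,0]},
    {"trans": [-0.0114,0.0356,0]},
    {"trans": [-0.0114,0.0356,0]},
    {"trans": [-0.0114,0.0356,0]},
    {"trans": [-0.0114,0.0356,0]},
    {"trans": [-0.0112,0.0356,0]},
    {"trans": [0,0,0.04]},
    {},
    {}
  ]
}}

```text
time_s: 24.5
ee_pos: [0.6329, -0.1422, 0.0979]
eef_rot: [-3.14, -0.003, 2.375]
force: [0.4, -0.1, 0.4]
grip_width: 0.0241
grip_force: 15.0
```

```bash
python3 - <<'E'
from h import *
togo([.6336,-.1419,.043],.804)
c=eyes.camera("wrist"); p,R=tool(); a=c["pixels"][190:340,200:370]; s=eyes.camera("side")
u,v=proj(s,[.6336,-.1419,.06])[0].astype(int); print(u,v)
o=np.zeros((510,800,3),np.uint8); o[:450,:510]=cv2.resize(a,None,fx=3,fy=3,interpolation=cv2.INTER_CUBIC); b=cv2.resize(s["pixels"][v-45:v+45,u-35:u+35],None,fx=4,fy=4,interpolation=cv2.INTER_CUBIC); o[:360,515:795]=b; cv2.imwrite("pics/w8.png",o)
E
```

```text
tcp [ 0.6329 -0.1422  0.0979] tool shift [-0.0005  0.0008  0.0549] world [ 0.0007  0.0003 -0.0549] rz -0.0 q6 -1.08
351 216
```

View pics/w8.png

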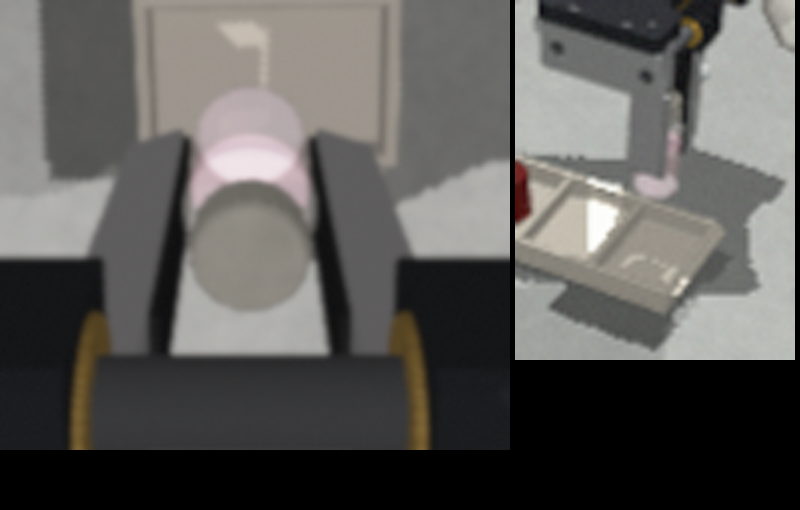

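The vial hangs upright over the end cell, with its cap at crop (250,247) and its foot above the cell. I lower it.

>>> {"name": "tcp_steps", "arguments": {
  "motion": [
    {"trans": [0,0.0005,0.02]},
    {"trans": [0,0,0.018]},
    {"trans": [0,0,0.009]},
    {"trans": [0,0,0.003]},
    {},
    {}
  ]
}}

```text
time_s: 25.2
ee_pos: [0.6346, -0.142, 0.0502]
eef_rot: [3.141, 0.001, 2.375]
force: [-0.5, 0.1, 0.1]
grip_width: 0.024
grip_force: 15.0
```

>>> {"name": "tcp_steps", "arguments": {
  "motion": [
    {"trans": [0,0,0.001]},
    {"trans": [0,0,0.001]},
    {}
  ]
}}

```text
time_s: 25.5
ee_pos: [0.6342, -0.1418, 0.0471]
eef_rot: [3.142, 0.0, 2.375]
force: [-0.1, 0.5, 0.2]
grip_width: 0.0245
grip_force: 15.0
```

>>> {"name": "tcp_steps", "arguments": {
  "motion": [
    {"trans": [0,0,0.0007]},
    {}
  ]
}}

```text
time_s: 25.7
ee_pos: [0.6341, -0.1417, 0.0463]
eef_rot: [-3.142, -0.0, 2.375]
force: [-0.2, -0.6, -0.8]
grip_width: 0.0244
grip_force: 15.0
```

>>> {"name": "tcp_steps", "arguments": {
  "motion": [
    {"trans": [0,0,0.0006]},
    {}
  ]
}}

```text
time_s: 25.9
ee_pos: [0.6341, -0.1417, 0.0456]
eef_rot: [-3.141, -0.0, 2.375]
force: [-0.1, -0.1, -0.5]
grip_width: 0.0244
grip_force: 15.0
```

>>> {"name": "tcp_steps", "arguments": {
  "motion": [
    {"trans": [0,0,0.0008]},
    {"trans": [0,0,0.0008]},
    {}
  ]
}}

```text
time_s: 26.2
ee_pos: [0.6341, -0.1418, 0.044]
eef_rot: [-3.141, -0.0, 2.375]
force: [0.9, 0.5, -0.2]
grip_width: 0.0242
grip_force: 15.0
```

>>> {"name": "tcp_steps", "arguments": {
  "motion": [
    {"trans": [0,0,0.0006]},
    {}
  ]
}}

```text
time_s: 26.4
ee_pos: [0.6341, -0.1418, 0.0434]
eef_rot: [-3.142, -0.0, 2.375]
force: [0.4, 0.0, -0.8]
grip_width: 0.0245
grip_force: 15.0
```

>>> {"name": "tcp_steps", "arguments": {
  "motion": [
    {"trans": [0,0,0.0005]},
    {}
  ]
}}

```text
time_s: 26.6
ee_pos: [0.6342, -0.1418, 0.0434]
eef_rot: [3.142, 0.0, 2.375]
force: [-1.6, 0.4, 3.4]
grip_width: 0.0239
grip_force: 15.0
```

Contact. I release, rise and move to vial_b.

>>> {"name": "tcp_steps", "arguments": {
  "motion": [
    {},
    {},
    {},
    {}
  ],
  "jaw": 0.048
}}

```text
time_s: 27.0
ee_pos: [0.6341, -0.1417, 0.0429]
eef_rot: [-3.142, -0.0, 2.375]
force: [0.0, -0.8, 0.5]
grip_width: 0.0475
grip_force: 0.0
```

>>> {"name": "tcp_steps", "arguments": {
  "motion": [
    {"trans": [0,0,-0.015]},
    {"trans": [0,0,-0.035]},
    {"trans": [0,0,-0.04]},
    {"trans": [0,0,-0.045]},
    {"trans": [0,0,-0.025]},
    {},
    {}
  ]
}}

```text
time_s: 27.7
ee_pos: [0.6341, -0.1417, 0.2037]
eef_rot: [3.141, 0.001, 2.375]
force: [-0.9, -0.0, -0.4]
grip_width: 0.048
grip_force: 0.0
```

```bash
python3 - <<'E'
from h import *
togo([.5447,-.2947,.2],.804)
E
```

```text
tcp [ 0.6341 -0.1417  0.2037] tool shift [-0.0418 -0.1722  0.0037] world [-0.0894 -0.153  -0.0037] rz -0.0 q6 -1.08
```

>>> {"name": "tcp_steps", "arguments": {
  "motion": [
    {"trans": [-0.007,-0.0287,0]},
    {"trans": [-0.007,-0.0287,0]},
    {"trans": [-0.007,-0.0287,0]},
    {"trans": [-0.007,-0.0287,0]},
    {"trans": [-0.007,-0.0287,0]},
    {"trans": [-0.0068,-0.0287,0]},
    {},
    {},
    {}
  ]
}}

```text
time_s: 28.6
ee_pos: [0.5451, -0.2939, 0.2024]
eef_rot: [-3.142, -0.001, 2.375]
force: [0.7, -0.1, 0.3]
grip_width: 0.0477
grip_force: 0.0
```

```bash
python3 - <<'E'
from h import *
togo([.5447,-.2947,.038],.804)
c=eyes.camera("wrist"); u,v=proj(c,[.5447,-.2947,.059])[0]; print(u,v)
g=cv2.GaussianBlur(cv2.cvtColor(c["pixels"],cv2.COLOR_BGR2GRAY),(5,5),1); g=cv2.resize(g[170:230,250:320],None,fx=4,fy=4)
h=cv2.HoughCircles(g,cv2.HOUGH_GRADIENT,1,20,param1=60,param2=15,minRadius=25,maxRadius=60); print(None if h is None else [(250+x/4,170+y/4,r/4) for x,y,r in h[0][:4]])
E
```

```text
tcp [ 0.5451 -0.2939  0.2024] tool shift [-0.0005 -0.0008  0.1644] world [-0.0004 -0.0008 -0.1644] rz 0.001 q6 -1.36
282.9027210513128 201.51811800616196
[(np.float32(283.125), np.float32(198.375), np.float32(9.65)), (np.float32(283.625), np.float32(192.625), np.float32(10.475))]
```

The cap circle at (283,198) is within 3 px of the prediction. I descend, grip and lift.

>>> {"name": "tcp_steps", "arguments": {
  "motion": [
    {"trans": [0.0005,-0.0005,0.04]},
    {"trans": [0,0,0.04]},
    {"trans": [0,0,0.04]},
    {"trans": [0,0,0.025]},
    {"trans": [0,0,0.012]},
    {"trans": [0,0,0.007]},
    {},
    {}
  ]
}}

```text
time_s: 29.45
ee_pos: [0.5448, -0.295, 0.0404]
eef_rot: [3.141, 0.002, 2.375]
force: [0.4, -0.3, 0.9]
grip_width: 0.0482
grip_force: 0.0
```

>>> {"name": "tcp_steps", "arguments": {
  "motion": [
    {},
    {},
    {},
    {},
    {},
    {}
  ],
  "jaw": 0.012,
  "force": 15
}}

```text
time_s: 30.05
ee_pos: [0.5443, -0.2949, 0.0394]
eef_rot: [3.141, 0.001, 2.375]
force: [-1.1, 0.4, 4.9]
grip_width: 0.0242
grip_force: 15.0
```

>>> {"name": "tcp_steps", "arguments": {
  "motion": [
    {"trans": [0,0,-0.005]},
    {"trans": [0,0,-0.02]},
    {"trans": [0,0,-0.03]},
    {"trans": [0,0,-0.03]},
    {"trans": [0,0,-0.015]},
    {},
    {}
  ]
}}

```text
time_s: 30.75
ee_pos: [0.5437, -0.2946, 0.1378]
eef_rot: [-3.141, -0.001, 2.375]
force: [0.1, -0.1, -1.0]
grip_width: 0.0241
grip_force: 15.0
```

```bash
python3 - <<'E'
from h import *
togo([.5724+.039*.720,-.0829-.039*.694,.12],.804)
E
```

```text
tcp [ 0.5437 -0.2946  0.1378] tool shift [0.0872 0.1723 0.0179] world [ 0.0568  0.1846 -0.0178] rz 0.0 q6 -1.36
```

>>> {"name": "tcp_steps", "arguments": {
  "motion": [
    {"trans": [0.0145,0.0287,0]},
    {"trans": [0.0145,0.0287,0]},
    {"trans": [0.0145,0.0287,0]},
    {"trans": [0.0145,0.0287,0]},
    {"trans": [0.0145,0.0287,0]},
    {"trans": [0.0147,0.0288,0]},
    {},
    {"trans": [0,0,0.03]},
    {},
    {}
  ]
}}

```text
time_s: 31.75
ee_pos: [0.6002, -0.1107, 0.1082]
eef_rot: [-3.14, -0.002, 2.374]
force: [0.1, 0.3, -0.2]
grip_width: 0.0243
grip_force: 15.0
```

```bash
python3 - <<'E'
from h import *
togo([.6005,-.11,.043],.804); print(ctrl.get_obs()["grip_width"])
E
```

```text
tcp [ 0.6002 -0.1107  0.1082] tool shift [0.0001 0.0007 0.0652] world [ 0.0003  0.0007 -0.0652] rz -0.001 q6 -1.05
0.024304184214596222
```

>>> {"name": "tcp_steps", "arguments": {
  "motion": [
    {"trans": [0,0.0005,0.025]},
    {"trans": [0,0,0.02]},
    {"trans": [0,0,0.01]},
    {"trans": [0,0,0.005]},
    {},
    {}
  ]
}}

```text
time_s: 32.35
ee_pos: [0.6017, -0.1101, 0.0501]
eef_rot: [3.141, 0.001, 2.375]
force: [0.2, 1.0, 0.4]
grip_width: 0.0241
grip_force: 15.0
```

>>> {"name": "tcp_steps", "arguments": {
  "motion": [
    {"trans": [0,0,0.001]},
    {"trans": [0,0,0.001]},
    {}
  ]
}}

```text
time_s: 32.65
ee_pos: [0.6012, -0.1099, 0.0472]
eef_rot: [3.141, 0.0, 2.375]
force: [-0.9, -0.2, -0.5]
grip_width: 0.0242
grip_force: 15.0
```

>>> {"name": "tcp_steps", "arguments": {
  "motion": [
    {"trans": [0,0,0.0007]},
    {}
  ]
}}

```text
time_s: 32.85
ee_pos: [0.6012, -0.1098, 0.0463]
eef_rot: [-3.142, -0.0, 2.375]
force: [0.7, -0.1, -0.0]
grip_width: 0.0243
grip_force: 15.0
```

>>> {"name": "tcp_steps", "arguments": {
  "motion": [
    {"trans": [0,0,0.0008]},
    {"trans": [0,0,0.0008]},
    {"trans": [0,0,0.0007]},
    {}
  ]
}}

```text
time_s: 33.25
ee_pos: [0.6011, -0.1099, 0.0439]
eef_rot: [-3.141, -0.0, 2.375]
force: [0.7, -0.4, -0.7]
grip_width: 0.0242
grip_force: 15.0
```

>>> {"name": "tcp_steps", "arguments": {
  "motion": [
    {"trans": [0,0,0.0005]},
    {}
  ]
}}

```text
time_s: 33.45
ee_pos: [0.6012, -0.1098, 0.0435]
eef_rot: [3.142, 0.0, 2.375]
force: [0.6, -0.2, -0.9]
grip_width: 0.0245
grip_force: 15.0
```

>>> {"name": "tcp_steps", "arguments": {
  "motion": [
    {"trans": [0,0,0.0005]},
    {}
  ]
}}

```text
time_s: 33.65
ee_pos: [0.6013, -0.1099, 0.0434]
eef_rot: [3.141, 0.0, 2.375]
force: [-2.1, 0.1, 4.8]
grip_width: 0.0244
grip_force: 15.0
```

Contact. I release, retreat and make the final check.

>>> {"name": "tcp_steps", "arguments": {
  "motion": [
    {},
    {},
    {},
    {}
  ],
  "jaw": 0.046
}}

```text
time_s: 34.05
ee_pos: [0.6012, -0.1098, 0.0429]
eef_rot: [-3.142, -0.0, 2.375]
force: [-0.4, 0.6, -0.6]
grip_width: 0.0458
grip_force: 0.0
```

>>> {"name": "tcp_steps", "arguments": {
  "motion": [
    {"trans": [0,0,-0.015]},
    {"trans": [0,0,-0.035]},
    {"trans": [0,0,-0.04]},
    {"trans": [0,0,-0.045]},
    {"trans": [0,0,-0.045]},
    {"trans": [0,0,-0.03]},
    {},
    {}
  ]
}}

```text
time_s: 34.85
ee_pos: [0.6011, -0.1098, 0.2539]
eef_rot: [3.141, 0.001, 2.375]
force: [-0.8, 0.7, -1.7]
grip_width: 0.0459
grip_force: 0.0
```

```bash
python3 - <<'E'
from h import *
s=eyes.camera("side"); t=eyes.camera("top")
o=np.zeros((600,800,3),np.uint8); b=cv2.resize(s["pixels"][130:330,240:400],None,fx=3,fy=3,interpolation=cv2.INTER_CUBIC); o[:600,:480]=b
a=cv2.resize(t["pixels"][130:280,200:360],None,fx=2,fy=2); o[:300,480:800]=a; cv2.imwrite("pics/fin.png",o)
E
```

```text
(no output)
```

View pics/fin.png

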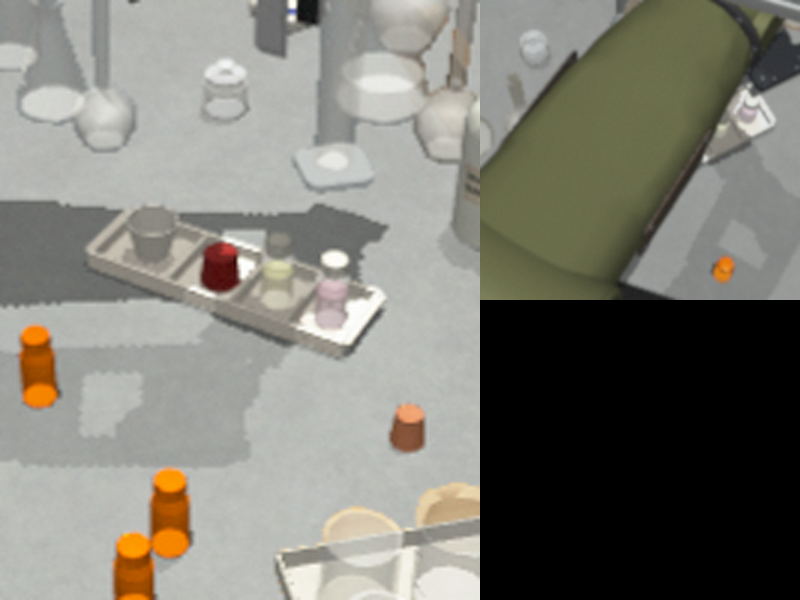

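All four stand upright in their cells: crucible (153,235), stopper (220,265), yellow vial (277,270) and pink vial (332,290). The small stopper, weighing bottle and orange look-alikes have not moved.

```bash
python3 -c "
from station import ctrl
print(ctrl.hand_in())"
```

```text
the job is handed in; nothing more can be done
None
```

The kit is packed in the order asked and handed in at about 35 s on the robot's clock: the crucible, big stopper and both vials stand upright in their cells, and nothing else was moved.

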